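Clear the chest lid and hold it at its balance point

ROBOT

A 7-joint arm with a two-finger parallel gripper is mounted at the origin on the work surface. World frame = base frame: x ahead of the robot, y to its left, z up, the work surface at z = 0. Lengths are in mm, angles in degrees, forces in N, time in s.
With the tool pointing down it reaches from about 425 to 925 mm from the base axis. Payload 6.8 kg.
Tool frame: the origin (TCP) lies between the finger pads, 19 mm behind the fingertips; this is the grasp point; z points along the fingers, y is the line along which they close (so a half turn about z gives the same grasp; the last joint's range is limited). The gripper opens to 85 mm and grips with 20 to 120 N. Pads are 22 mm wide; open, the fingers measure 114 mm over their backs; the gripper's body (76 mm by 85 mm) begins 54 mm behind the grasp point. The pads swing forward as they close: fully open they stand 13 mm farther back than shut.
Start: joints at [-74.605, 27.33, 1.283, 89.118, -0.659, 63.558, -4.761], TCP at [248.362, 627.665, 250.008] pointing down, gripper open.
Joint ranges: [-169.35, 169.35], [-19.33, 120.38], [-80.79, 83.38], [13.8, 139.57], [-78.32, 258.32], [9.67, 109.79], [-169.56, 169.56]. Speed limits (degrees/s): [136.94, 136.94, 180, 180, 180, 180, 180].

INTERFACE

Orientations are given as a 3x3 rotation matrix whose columns are the frame's x, y, z axes.
In Python, from rig import read_state, grab_frame, camera_info, close_job gives the robot as it stands. The module is installed in compiled form; this text tells all that it offers.
- The arm moves only by the tool move_arm, never from a script. Its argument "steps" is one flat list of numbers, 5 for each row, row after row: the finger opening in mm, from 0 to 85.4, then the shift along the world's x, y, z in mm, then the turn about the world's z in rad. In form: [claw, dx, dy, dz, roll, claw, dx, dy, dz, roll, ...]. A call has 1 to 5 rows; each row shifts and turns the commanded pose from where the row before left it; what a row does not reach is not made up. A row lasts 1/10 s, in which the tool goes at most 50 mm and 8.59 degrees, less where a joint would pass 70% of its speed; a pose out of reach is approached as far as the arm can. A call with a gripper value outside its range is refused whole. The fingers move at their own pace and stop on an object; "squeeze" is the grip in N (left out, the last holds). Time passes only in rows, so rows that do not move let the fingers close. It gives the time, the measured TCP pose, the force, the opening and the grip force at its end, in the units of the state.
- read_state(): the state, without advancing time (a new reading comes with each control period).
- grab_frame(name): name is "scene" or "top" or "wrist"; returns (picture, depth): 480x640x3 uint8, red, green, blue; 480x640 float32, mm along the optical axis (not along the pixel's ray), 0 where there is no reading.
- camera_info(name): a dict with "fov_y" (degrees; the focal length in pixels is half the picture's height over the tangent of half this angle, whatever the lens; pixels are square), "cx", "cy" (the principal point, pixels), "R" (3x3) and "t" (3): a world point X has camera coordinates R X + t; the wrist camera has in their place "hand_eye" (4x4, takes a point from camera to tool coordinates, whose origin is the TCP and whose axes are the flange's). Camera axes: x right, y down, z forward; pixel columns grow to the right and rows downward; lengths in mm; the calibration is good to about 2 mm. A picture is of the moment at which its call begins: read the wrist's pose just before it. camera_info takes no time and is no camera call.
- close_job(): hands the job in; it is judged then, once.
The state is a dict: "time": time; "q": joint angles; "joint_velocities": joint speeds; "effort": joint torques, N m; "ee_pos": TCP position; "tool_rot": TCP orientation; "force": force on the tool from outside, world axes, zero at the start; "ft_torque": the same for the moment, N m; "finger_gap": finger opening in mm; "grip_force": force on a finger pad.
Only numpy, scipy, OpenCV 4.12 (cv2) and the standard library are available. Lean on these libraries where they do the work, as an engineer would, in place of code of your own. Each camera call takes 0.05 s, during which the arm holds its last target. There are 200 camera calls.

TASK

The lid of the steel chest is to get its new stay, and for that it must stand weightless: first clear the closed lid, putting the two spark plugs in the round dish and the wrench socket in the rectangular tray, set down, not dropped. Then take the lid by its front bar handle and swing it up to its balance point, about upright, where it would fall neither shut nor over the back, never letting it go over the back. Finish while still gripping the handle and holding the lid still there, and leave everything else on the bench where it lies.

Things in the scene. Friction and masses are not known exactly. Their poses are not given: they have to be found in the camera images.
- chest: green-painted steel chest, 160 (x) x 320 (y) x 85 mm, fixed; origin at the centre of its underside, front faces -x. Its flat lid lies closed on it, top 90 mm above the bench with a 3 mm rim round the edge, hinged along the far (+x) edge. The two plugs and the socket start on the lid in a row along y, 75 to 135 mm apart.
- lid (a joint): angle of the lid in rad: 0 closed and level (as it starts), pi/2 upright, 2.05 at its stop over the back. The hinge is nearly free (friction 0.008 N m); the lid weighs 0.6 kg, centre of mass 93 mm from the hinge axis. Below its balance point it falls shut, beyond it over the back. It balances at 1.58, that is standing upright.
- lid_handle (a point): middle of the lid's handle: a round steel bar 10 mm thick along the chest's y, 94 mm clear between its legs, 48 mm in front of the lid's front edge in the plane of the lid plate (88 mm above the bench when closed), 214 mm from the hinge axis; 43 mm free between bar and lid. The bar can turn between the finger pads, so the fingers can keep pointing down while the lid swings.
- lid_hinge (a point): middle of the hinge axis (along the chest's y), on the far top edge of the chest, 88 mm above the bench.
- dish: round steel dish, 160 mm across the rim and 36 mm high, fixed; inner floor 12 mm above the bench and about 130 mm across; origin at the centre of its underside.
- tray: rectangular aluminium tray, 110 (x) x 140 (y) x 32 mm, 3 mm walls and floor, fixed; origin at the centre of its underside.
- plug_a: spark plug lying flat on the lid, 82 mm long along its x axis: white insulator towards +x (ends 52 mm from the origin), thread towards -x (30 mm). Origin (also about the centre of mass) in the middle of the steel hexagon, 14 mm long, 24 mm wide corner to corner, 20.8 mm high as it lies. 55 g. x axis within 0.4 rad of the chest's. Grip it on the hexagon.
- plug_b: second spark plug lying flat on the lid, 82 mm long along its x axis: white insulator towards +x (ends 52 mm from the origin), thread towards -x (30 mm). Origin (also about the centre of mass) in the middle of the steel hexagon, 14 mm long, 24 mm wide corner to corner, 20.8 mm high as it lies. 55 g. x axis within 0.4 rad of the chest's. Grip it on the hexagon.
- socket: chromed wrench socket standing upright, a plain cylinder 24 mm in diameter and 38 mm tall, origin at the centre of its underside, z up; 70 g.
- screwdriver: bystander: screwdriver with a wooden handle, 190 mm long, far to the left.
- ratchet: bystander: ratchet wrench, 220 mm long, 28 mm high, behind the chest.
- spool: bystander: spool of solder, 52 mm across, 48 mm high, origin at its underside.
- cap: bystander: open red plastic ring, 60 mm across, 42 mm high, origin at its underside.
- relay: bystander: black car relay, 28 mm cube with pins up, beside the chest, origin at its underside.
- phone_case: bystander: flat black tray, 152 x 78 x 10 mm.
- stay: bystander: the new lid stay, a flat steel bar 150 x 14 x 4 mm, lying behind the chest.

How it is judged (in metres and radians):
On the way, in this order (a step that is already met when the one before it is completed fails the run):
1. both spark plugs lie in the dish and the socket in the tray, let go and at rest, with the lid still closed (horizontal distance between each of plug_a, plug_b and dish below 0.062 m and z of each of plug_a, plug_b in the frame of dish below 0.048 m and x of socket in the frame of tray between -0.052 and 0.052 m and y of socket in the frame of tray between -0.067 and 0.067 m and z of socket in the frame of tray below 0.045 m and contact force between each of plug_a, plug_b, socket and the fingers below 0.1 N and linear speed of each of plug_a, plug_b, socket below 0.05 m/s and value of joint lid below 0.08 rad), for 0.2 s.
2. the lid is held by its handle at its balance point (value of joint lid between 1.5 and 1.66 rad and velocity of joint lid between -0.05 and 0.05 rad/s and contact force between the fingers and lid above 2 N and distance between the grasp point and lid_handle below 0.06 m), for 0.3 s.
At the end, for the whole second after the job is handed in: The lid is still, within 0.08 rad of its balance point (1.50 to 1.66), gripped with over 2 N by the handle (TCP within 60 mm of its middle); both plugs lie in the dish (within 62 mm of its centre), the socket in the tray (between its walls), all let go and at rest (all of step 2 and horizontal distance between each of plug_a, plug_b and dish below 0.062 m and z of each of plug_a, plug_b in the frame of dish below 0.048 m and x of socket in the frame of tray between -0.052 and 0.052 m and y of socket in the frame of tray between -0.067 and 0.067 m and z of socket in the frame of tray below 0.045 m and contact force between each of plug_a, plug_b, socket and the fingers below 0.1 N and linear speed of each of plug_a, plug_b, socket below 0.05 m/s); the arm keeps its last pose, push and grip.
It fails at once if the lid goes over the back (beyond 1.85 rad) (value of joint lid above 1.85 rad).
It fails at once if a plug or the socket is dropped (moves faster than 0.9 m/s with no finger on it, as after a free fall of about 40 mm) ((linear speed of plug_a above 0.9 m/s and contact force between plug_a and the fingers below 0.05 N) or (linear speed of plug_b above 0.9 m/s and contact force between plug_b and the fingers below 0.05 N) or (linear speed of socket above 0.9 m/s and contact force between socket and the fingers below 0.05 N)).
It fails at once if something else on the bench is moved by more than 30 mm (distance of any of screwdriver, ratchet, spool, cap, relay, phone_case, stay from where it was at the start of the episode above 0.03 m).
It also fails if it takes over 72 s, if anything falls off the work surface, if the arm or the gripper's body presses on something with over 40 N, if the wrist force passes 120 N, or if a joint passes its speed limit or range.

## Working session

There is one attempt and no reset: what is moved stays moved. The work goes in short steps, Python scripts to look and compute and a tool call to move; the robot and the scene stay as the last step left them, time stands still between calls to the robot, and variables do not carry over. Pictures are saved under pics/ and viewed, at most 10 in all, crops included, and the job is handed in when it is done.

Besides the shell and the picture viewer there is one more tool, called after "Call:" as a command line: name --argument value ..., lists and objects as JSON in quotes. move_arm: Moves the arm, as the interface text tells. Its arguments: {"type":"object","properties":{"steps":{"type":"array","items":{"type":"number"}},"squeeze":{"type":"number"}},"required":["steps"]}

```bash
mkdir -p pics
cat > h.py <<'E'
import numpy as np, cv2
from rig import read_state, grab_frame, camera_info, close_job
def K(ci):
    f=240/np.tan(np.radians(ci["fov_y"])/2); return f,ci["cx"],ci["cy"]
def pose(name,st=None):
    ci=camera_info(name)
    if name!="wrist":
        R=np.array(ci["R"]);t=np.array(ci["t"]); return ci,R.T,-R.T@t
    st=st or read_state(); H=np.array(ci["hand_eye"]); R=np.array(st["tool_rot"])
    return ci,R@H[:3,:3],R@H[:3,3]+np.array(st["ee_pos"])
def ray(P,u,v,z):
    ci,R,c=P; f,cx,cy=K(ci); d=R@np.array([(u-cx)/f,(v-cy)/f,1]); return c+d*(z-c[2])/d[2]
def cloud(P,D):
    ci,R,c=P; f,cx,cy=K(ci); v,u=np.mgrid[:480,:640]
    return (np.stack([(u-cx)/f*D,(v-cy)/f*D,D],-1)@R.T+c)
def save(n,im): cv2.imwrite(n,im[:,:,::-1])
E
python3 - <<'E'
from h import *
s=read_state(); print({k:np.round(v,2).tolist() for k,v in s.items()})
for n in ("top","scene"):
    P=pose(n); im,D=grab_frame(n); save(f"pics/{n}0.png",im); np.savez(f"{n}0.npz",im=im,D=D); print(n,P[2],P[1].round(2).tolist(),P[0]["fov_y"])
print(camera_info("wrist"))
E
```

```text
{'time': 0.0, 'q': [-74.61, 27.38, 1.28, 89.18, -0.66, 63.56, -4.76], 'joint_velocities': [-0.01, -0.07, -0.06, -0.06, -0.02, 0.03, -0.11], 'effort': [-0.0, -59.64, 1.61, -28.12, 0.01, 0.01, 0.0], 'ee_pos': [248.12, 627.11, 249.01], 'tool_rot': [[-0.93, 0.37, -0.0], [0.37, 0.93, -0.0], [-0.0, -0.0, -1.0]], 'force': [-0.38, -0.07, 0.17], 'ft_torque': [0.06, 0.0, 0.03], 'grip_force': 0.0, 'finger_gap': 85.1}
top [ 484.45403947  -20.5007126  1139.15387446] [[-0.02, -1.0, 0.1], [-1.0, 0.02, 0.03], [-0.03, -0.1, -1.0]] 51.6179844825045
scene [1463.76057429  491.29843949  889.12637288] [[-0.48, 0.56, -0.67], [0.88, 0.29, -0.38], [-0.02, -0.77, -0.63]] 53.61707285180909
{'fov_y': 61.47380651760902, 'cx': 317.06076183775275, 'cy': 242.87407043473863, 'hand_eye': array([[ 9.19670398e-05, -9.51711851e-01, -3.06992744e-01,
         7.76432797e+01],
       [ 9.99999441e-01,  4.10939426e-04, -9.74384374e-04,
        -2.28621374e-01],
       [ 1.05348858e-03, -3.06992483e-01,  9.51711356e-01,
        -1.22772748e+02],
       [ 0.00000000e+00,  0.00000000e+00,  0.00000000e+00,
         1.00000000e+00]])}
```

View pics/top0.png

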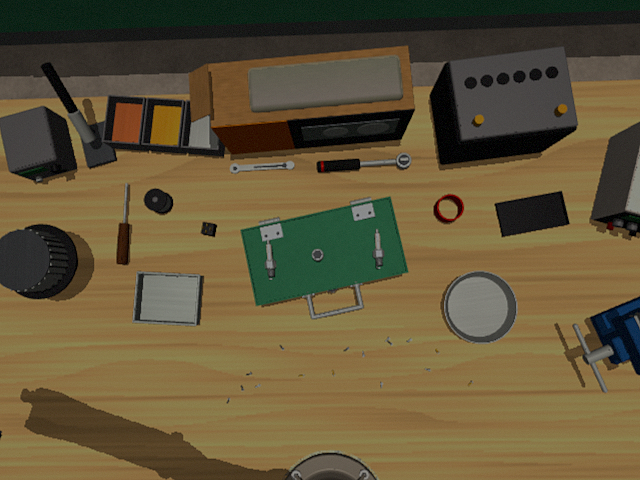

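View pics/scene0.png

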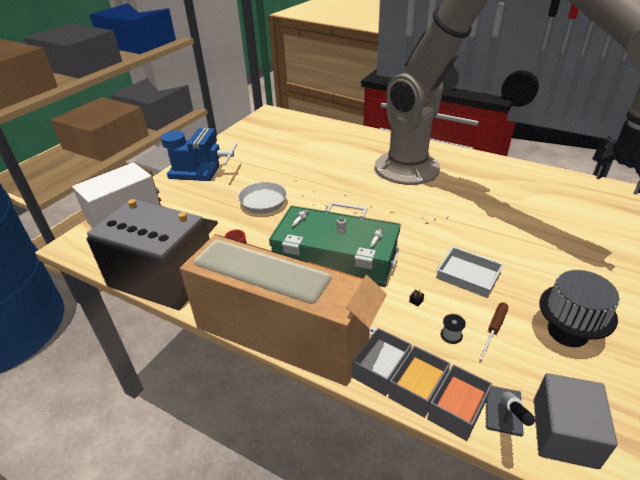

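The top view shows the green chest at about (325,250) with plugs at (270,258) and (378,248), and the socket between them at (317,255). The handle is at (335,305), the dish at (480,307), and the tray at (168,298). The scene view confirms the same layout.

Run:
```python
from h import *
C={}
for n in ("top","scene"):
    d=np.load(n+"0.npz"); P=pose(n); C[n]=(P,d["im"],d["D"],cloud(P,d["D"].astype(float)))
def comps(n,m,amin=15):
    k,l,st,ce=cv2.connectedComponentsWithStats(m.astype(np.uint8)); return [(l==i,st[i],ce[i]) for i in range(1,k) if st[i,4]>amin]
P,im,D,X=C["top"]; hsv=cv2.cvtColor(im,cv2.COLOR_RGB2HSV)
g=(hsv[...,0]>60)&(hsv[...,0]<90)&(hsv[...,1]>100); g[:150]=0
g=max(comps("top",g),key=lambda c:c[1][4])[0]
print("lid z",np.median(X[g][:,2]))
cn=cv2.findContours(g.astype(np.uint8),0,2)[0]; cn=max(cn,key=cv2.contourArea); hull=cv2.convexHull(cn)
pts=np.array([ray(P,u,v,90)[:2] for u,v in hull[:,0]],np.float32)
r=cv2.minAreaRect(pts); print("chest rect",r); 
fill=cv2.fillConvexPoly(np.zeros((480,640),np.uint8),hull,1)
fill=cv2.erode(fill,np.ones((5,5)))
hi=(fill>0)&(X[...,2]>np.median(X[g][:,2])+7)
for m,s,c in comps("top",hi):
    q=X[m]; print("on lid",c.round(1),s[4],"xy",q.mean(0).round(1),"z95",np.percentile(q[:,2],[50,90,98]).round(1), "rect",cv2.minAreaRect(q[:,:2].astype(np.float32)))
# scene: things above lid
for n in C:
    P,im,D,X=C[n]; Z=X[...,2]
    for nm,(x0,x1,y0,y1) in dict(dish=(380,560,-440,-200),tray=(380,560,200,420),handle=(350,480,-110,80)).items():
        m=(X[...,0]>x0)&(X[...,0]<x1)&(X[...,1]>y0)&(X[...,1]<y1)
        m&=(Z>(60 if nm=="handle" else 20))
        cc=comps(n,m,30)
        for a,s,c in cc:
            q=X[a]; 
            print(n,nm,c.round(),s[4],q.mean(0).round(1),np.percentile(q[:,2],[2,50,98]).round(1),cv2.minAreaRect(q[:,:2].astype(np.float32)))
```

```text
lid z 89.8769246832752
chest rect ((556.4168701171875, 2.41986083984375), (165.2296905517578, 326.2618103027344), 11.326478958129883)
on lid [377.5 250.1] 257 xy [ 552.5 -109.3  122. ] z95 [105.9 110.3 113.3] rect ((525.4908447265625, -86.58421325683594), (54.217529296875, 145.82398986816406), 52.23482894897461)
on lid [269.3 261.6] 251 xy [534.5 114.1 114.4] z95 [106.4 110.6 113.2] rect ((505.6239013671875, 68.59779357910156), (170.60458374023438, 66.64004516601562), 55.29816436767578)
on lid [316.9 255. ] 116 xy [545.   14.9 126.6] z95 [127.8 130.5 131.6] rect ((545.2020263671875, 15.142911911010742), (22.540010452270508, 22.998106002807617), 27.02835464477539)
top dish [488. 296.] 696 [ 452.  -356.1   30. ] [20.6 30.7 38.3] ((443.93206787109375, -336.3917236328125), (158.33460998535156, 127.77853393554688), 89.95677185058594)
top tray [176. 300.] 453 [456.4 334.3  32.9] [21.7 33.3 37.9] ((460.4272766113281, 354.3384704589844), (137.4816436767578, 114.98616790771484), 86.04638671875)
top handle [323. 300.] 803 [452.8   5.6  90.9] [85.9 91.  96.1] ((446.98126220703125, 0.16991424560546875), (66.82427978515625, 156.78909301757812), 1.0551410913467407)
scene dish [256. 198.] 279 [ 451.6 -346.5   29.1] [20.3 28.9 37.4] ((445.4204406738281, -337.16510009765625), (129.8745574951172, 159.2757110595703), 0.05546042323112488)
scene tray [465. 266.] 548 [463.4 345.7  28.8] [20.6 29.5 36.1] ((463.8384704589844, 353.4244384765625), (136.81375122070312, 119.40463256835938), 87.53639221191406)
scene handle [354. 212.] 288 [451.8   6.2  90.4] [84.9 90.3 95.3] ((447.32080078125, 1.8072433471679688), (65.65845489501953, 155.92127990722656), 0.6961550116539001)
```

Call:
move_arm --steps '[85, 18, -44, 4, 0.041, 85, 18, -44, 4, 0.041, 85, 18, -44, 4, 0.041, 85, 18, -44, 4, 0.041, 85, 18, -44, 4, 0.041]' --squeeze 30

```text
time: 0.6
ee_pos: [338.7, 405.6, 269.8]
tool_rot: [[-0.986, 0.169, -0.0], [0.169, 0.986, -0.0], [0.0, -0.001, -1.0]]
force: [1.1, -0.3, 0.8]
finger_gap: 84.8
grip_force: 0.0
```

Call:
move_arm --steps '[85, 18, -44, 4, 0.041, 85, 18, -44, 4, 0.041, 85, 18, -44, 4, 0.041, 85, 18, -44, 4, 0.041, 85, 18, -44, 4, 0.041]'

```text
time: 1.1
ee_pos: [428.5, 185.6, 290.1]
tool_rot: [[-0.999, -0.035, -0.0], [-0.035, 0.999, 0.0], [0.0, 0.0, -1.0]]
force: [1.2, 0.6, -0.8]
finger_gap: 85.1
grip_force: 0.0
```

Call:
move_arm --steps '[85, 18, -44, 4, 0.041, 85, 18, -44, 4, 0.041, 85, 18, -44, 4, 0.041, 85, 18, -44, 4, 0.041, 85, 0, 0, 0, 0]'

```text
time: 1.6
ee_pos: [501.8, 4.6, 306.6]
tool_rot: [[-0.982, -0.187, 0.002], [-0.187, 0.982, -0.002], [-0.001, -0.003, -1.0]]
force: [0.8, 1.1, 0.5]
finger_gap: 84.6
grip_force: 0.0
```

Run:
```python
from h import *
s=read_state(); print(s["ee_pos"],s["tool_rot"].round(3).tolist() if hasattr(s["tool_rot"],"round") else s["tool_rot"],s["time"],s["q"])
im,D=grab_frame("wrist"); save("pics/w1.png",im); np.savez("w1.npz",im=im,D=D,R=s["tool_rot"],p=s["ee_pos"])
```

```text
[501.79782189   4.58122989 306.61693176] [[-0.982, -0.187, 0.002], [-0.187, 0.982, -0.002], [-0.001, -0.003, -1.0]] 1.6 [-26.40010239   7.44402244  20.76983224 109.56245441  -2.77565191
  63.40868009  96.21249925]
```

View pics/w1.png

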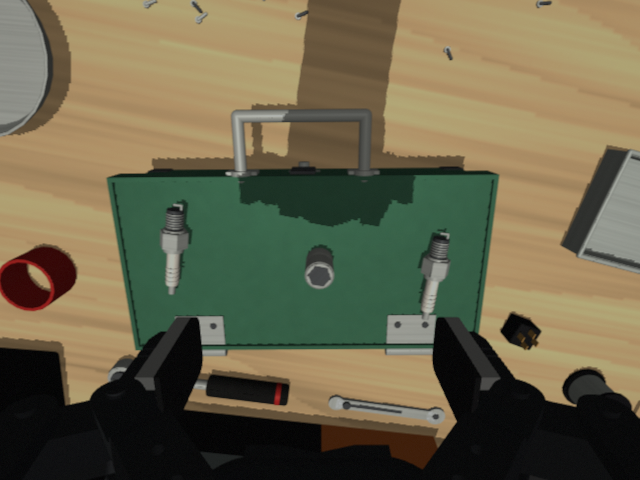

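The wrist view looks down on the lid with the base side at the top. The hexagons are at about (175,241) for the right plug (-y) and (435,269) for the left plug (+y). The socket top is at (320,277), and the handle bar runs along row 115, columns 233–370.

```bash
cat > m.py <<'E'
from h import *
d=np.load("w1.npz"); st=dict(tool_rot=d["R"],ee_pos=d["p"]); P=pose("wrist",st); im=d["im"]; X=cloud(P,d["D"].astype(float))
hsv=cv2.cvtColor(im,cv2.COLOR_RGB2HSV); nong=hsv[...,1]<70
top=np.load("top0.npz"); PT=pose("top")
def comp(nong,box,seed=None):
    m=np.zeros((480,640),np.uint8); u0,u1,v0,v1=box; m[v0:v1,u0:u1]=nong[v0:v1,u0:u1]
    k,l,s,c=cv2.connectedComponentsWithStats(m); return l==1+np.argmax(s[1:,4])
print("lid z wrist",np.median(X[300:320,250:290,2]))
for nm,b in dict(R=(150,205,195,305),L=(405,460,225,315)).items():
    m=comp(nong,b); v,u=np.nonzero(m); 
    W=np.array([ray(P,a,c,100)[:2] for a,c in zip(u,v)]); mu=W.mean(0); w,V=np.linalg.eigh(np.cov((W-mu).T)); ax=V[:,1]*np.sign(V[0,1])
    s=(W-mu)@ax; t=(W-mu)@np.array([-ax[1],ax[0]])
    bins=np.arange(s.min(),s.max(),2); prof=[(round(x),round(np.ptp(t[(s>=x)&(s<x+2)]),1)) for x in bins if ((s>=x)&(s<x+2)).any()]
    wide=[x+1 for x,y in prof if y>19]; sc=np.mean(wide); k=np.abs(s-sc)<7; tc=(t[k].min()+t[k].max())/2
    c=mu+ax*sc+np.array([-ax[1],ax[0]])*tc
    print(nm,"hex",c.round(1),"yaw",np.degrees(np.arctan2(ax[1],ax[0])).round(1),"ends",(s.min()-sc).round(),(s.max()-sc).round(),prof,"z",np.percentile(X[m][:,2],[50,95]).round(1))
m=comp(nong,(300,340,240,295)); q=X[m]; q=q[q[:,2]>122]; print("socket top",q.mean(0).round(1),(q[:,:2].min(0)+q[:,:2].max(0))/2)
# handle bar
z=X[...,2]; 
m=comp((z>70)&(z<110),(225,380,100,165)); q=X[m]; 
bar=X[105:125,250:355].reshape(-1,3); bar=bar[(bar[:,2]>75)]; print("bar",bar.mean(0),np.percentile(bar[:,2],[50,95]))
l=cv2.fitLine(bar[:,:2].astype(np.float32),2,0,.01,.01).ravel(); print("bar dir",l, "ends", X[117,240],X[117,363])
# triangulate tops across top & wrist for height
def rays(P,u,v):
    a=ray(P,u,v,0); b=P[2]; dd=a-b; return b,dd/np.linalg.norm(dd)
def tri(a,b):
    (p,d),(q,e)=rays(P,*a),rays(PT,*b); A=np.stack([d,-e],1); s=np.linalg.lstsq(A,q-p,rcond=None)[0]; x,y=p+s[0]*d,q+s[1]*e; return ((x+y)/2).round(1),np.linalg.norm(x-y).round(1)
print("tri socket",tri((319.5,275),(317,254.5)))
# green rect
g=(hsv[...,0]>60)&(hsv[...,0]<90)&(hsv[...,1]>100)
h=cv2.convexHull(max(cv2.findContours(g.astype(np.uint8),0,2)[0],key=cv2.contourArea))
r=cv2.minAreaRect(np.array([ray(P,a,b,92)[:2] for a,b in h[:,0]],np.float32)); print(r)
E
python3 m.py
python3 - <<'E'
from h import *
# dish & tray floors/rims in both views
for n in ("top","scene"):
    d=np.load(n+"0.npz"); X=cloud(pose(n),d["D"].astype(float))
    for nm,c in dict(dish=(428,-337),tray=(461,354)).items():
        r=np.hypot(X[...,0]-c[0],X[...,1]-c[1]); f=X[r<35]; rim=X[(r<110)&(X[...,2]>26)&(X[...,2]<45)]
        print(n,nm,"floor",np.median(f[:,2]).round(1),"rim",np.percentile(rim[:,2],90).round(1),(rim[:,:2].min(0)+rim[:,:2].max(0))/2,np.ptp(rim[:,:2],axis=0))
E
```

```text
lid z wrist 88.8037251191846
R hex [ 550.3 -112.8] yaw 1.4 ends -32.0 52.0 [(-37, np.float64(9.2)), (-35, np.float64(9.2)), (-33, np.float64(11.7)), (-31, np.float64(13.4)), (-29, np.float64(14.2)), (-27, np.float64(14.3)), (-25, np.float64(15.2)), (-23, np.float64(14.4)), (-21, np.float64(14.4)), (-19, np.float64(16.1)), (-17, np.float64(16.9)), (-15, np.float64(21.2)), (-13, np.float64(23.8)), (-11, np.float64(23.8)), (-9, np.float64(23.9)), (-7, np.float64(24.0)), (-5, np.float64(24.0)), (-3, np.float64(23.1)), (-1, np.float64(23.2)), (1, np.float64(24.0)), (3, np.float64(19.8)), (5, np.float64(17.2)), (7, np.float64(14.7)), (9, np.float64(12.1)), (11, np.float64(12.1)), (13, np.float64(11.3)), (15, np.float64(11.3)), (17, np.float64(12.3)), (19, np.float64(13.1)), (21, np.float64(12.3)), (23, np.float64(13.1)), (25, np.float64(12.3)), (27, np.float64(12.3)), (29, np.float64(12.4)), (31, np.float64(12.4)), (33, np.float64(11.5)), (35, np.float64(11.5)), (37, np.float64(10.6)), (39, np.float64(7.1)), (41, np.float64(6.3)), (43, np.float64(6.2)), (45, np.float64(5.4)), (47, np.float
[... 1143 characters left out ...]
  92.19388562] [90.91028335 92.61119858]
bar dir [ 1.8705733e-01 -9.8234898e-01  4.2961133e+02 -2.3042503e+01] ends [440.33689256 -71.32151489  92.54037511] [422.00258573  25.16042117  90.58644091]
tri socket (array([545.8,  13.9, 131.7]), np.float64(1.0))
((555.3974609375, 0.869903564453125), (170.23928833007812, 325.5570983886719), 11.27595043182373)
top dish floor 11.6 rim 37.1 [ 428.65033683 -336.37479943] [158.35543653 158.3304561 ]
top tray floor 2.9 rim 36.3 [460.07670166 358.74111919] [122.54572195 152.24211674]
scene dish floor 11.3 rim 36.3 [ 431.05168056 -337.16724823] [158.59972452 159.27714197]
scene tray floor 2.7 rim 35.3 [464.11277188 357.55215988] [124.33032789 149.76409793]
```

Call:
move_arm --steps '[60, 12.5, -31, -36, -0.042, 60, 12.5, -31, -36, -0.042, 60, 12.5, -31, -36, -0.042, 60, 12.5, -31, -36, -0.042, 60, 0, 0, 0, 0]'

```text
time: 2.15
ee_pos: [547.7, -115.0, 156.7]
tool_rot: [[-1.0, -0.024, -0.009], [-0.024, 1.0, -0.002], [0.009, -0.002, -1.0]]
force: [-0.9, -0.7, 0.1]
finger_gap: 59.8
grip_force: 0.0
```

Call:
move_arm --steps '[60, 0, 0, 0, 0, 60, 0, 0, 0, 0]'

```text
time: 2.35
ee_pos: [550.8, -110.4, 162.7]
tool_rot: [[-1.0, -0.032, 0.001], [-0.032, 1.0, 0.001], [-0.001, 0.001, -1.0]]
force: [0.4, 1.0, 1.4]
finger_gap: 60.0
grip_force: 0.0
```

Call:
move_arm --steps '[60, 0, 0, -20, -0.004, 60, 0, 0, -20, -0.004, 60, 0, 0, -11, 0, 60, 0, 0, 0, 0, 60, 0, 0, 0, 0]'

```text
time: 2.85
ee_pos: [550.9, -111.7, 112.0]
tool_rot: [[-1.0, -0.022, 0.001], [-0.022, 1.0, 0.0], [-0.001, 0.0, -1.0]]
force: [0.3, 0.3, 0.7]
finger_gap: 60.1
grip_force: 0.0
```

Call:
move_arm --steps '[10, 0, 0, 0, 0, 10, 0, 0, 0, 0, 10, 0, 0, 0, 0, 10, 0, 0, 0, 0, 10, 0, 0, 0, 0]'

```text
time: 3.35
ee_pos: [550.9, -112.4, 111.9]
tool_rot: [[-1.0, -0.021, 0.001], [-0.021, 1.0, 0.0], [-0.001, 0.0, -1.0]]
force: [-1.4, 0.8, 6.3]
finger_gap: 21.9
grip_force: 29.1
```

Call:
move_arm --steps '[10, 0, 0, 0, 0, 10, 0, 0, 20, 0, 10, 0, 0, 30, 0, 10, 0, 0, 0, 0, 10, 0, 0, 0, 0]'

```text
time: 3.85
ee_pos: [550.6, -112.3, 161.5]
tool_rot: [[-1.0, -0.021, 0.001], [-0.021, 1.0, 0.0], [-0.001, 0.0, -1.0]]
force: [-0.6, 0.7, -1.1]
finger_gap: 21.9
grip_force: 29.7
```

Call:
move_arm --steps '[10, -22, -41, 0, 0, 10, -22, -42, 0, 0, 10, -22, -42, 0, 0, 10, -22, -42, 0, 0, 10, -22, -42, 0, 0]'

```text
time: 4.35
ee_pos: [438.7, -322.3, 159.9]
tool_rot: [[-1.0, -0.022, -0.002], [-0.022, 1.0, 0.001], [0.002, 0.001, -1.0]]
force: [0.7, 0.3, -1.1]
finger_gap: 21.7
grip_force: 29.7
```

Call:
move_arm --steps '[10, -21, -41, 0, 0, 10, 0, 0, 0, 0, 10, 0, 0, 0, 0, 10, 0, 0, 0, 0]'

```text
time: 4.75
ee_pos: [419.8, -360.8, 160.1]
tool_rot: [[-1.0, -0.023, -0.001], [-0.023, 1.0, 0.002], [0.001, 0.002, -1.0]]
force: [0.3, -0.1, -1.0]
finger_gap: 22.0
grip_force: 29.7
```

Run:
```python
from h import *
s=read_state(); print(s["ee_pos"],s["finger_gap"],s["time"]);P=pose("wrist",s)
im,D=grab_frame("wrist"); save("pics/w2.png",im); X=cloud(P,D.astype(float))
m=(X[...,2]>25)&(X[...,2]<45)&(np.hypot(X[...,0]-430,X[...,1]+337)<100)
q=X[m][:,:2]; A=np.c_[2*q,np.ones(len(q))]; s=np.linalg.lstsq(A,(q**2).sum(1),rcond=None)[0]; print(s[:2],np.sqrt(s[2]+s[:2]@s[:2]),len(q))
```

```text
[ 419.77958228 -360.83494892  160.11822611] 22.037502597560774 4.75
[ 431.08015932 -338.18608007] 75.85665411123202 7181
```

View pics/w2.png

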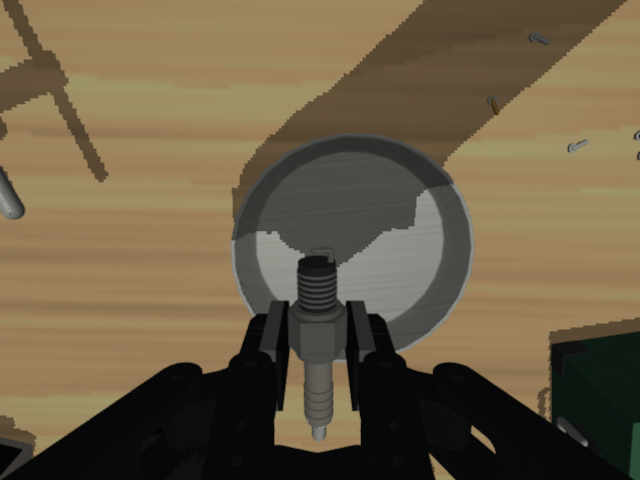

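The plug is gripped on its hexagon at (318,330) and lies level, above the dish, whose rim circle is centred near (352,248).

Call:
move_arm --steps '[10, 0, 0, -40, 0, 10, 0, 0, -40, 0, 10, 0, 0, -30, 0, 10, 0, 0, -10, 0, 10, 0, 0, -2, 0]'

```text
time: 5.3
ee_pos: [419.5, -360.9, 38.0]
tool_rot: [[-1.0, -0.023, -0.002], [-0.023, 1.0, 0.002], [0.002, 0.002, -1.0]]
force: [-0.3, 0.0, -0.4]
finger_gap: 21.9
grip_force: 29.7
```

Call:
move_arm --steps '[10, 0, 0, -2, 0, 10, 0, 0, 0, 0, 10, 0, 0, 0, 0]'

```text
time: 5.6
ee_pos: [420.2, -362.8, 38.3]
tool_rot: [[-1.0, -0.021, 0.002], [-0.021, 1.0, -0.001], [-0.002, -0.001, -1.0]]
force: [0.3, -0.7, -0.5]
finger_gap: 21.9
grip_force: 29.7
```

Call:
move_arm --steps '[10, 0, 0, -2, 0, 10, 0, 0, 0, 0, 10, 0, 0, 0, 0]'

```text
time: 5.9
ee_pos: [419.4, -362.4, 35.2]
tool_rot: [[-1.0, -0.021, 0.0], [-0.021, 1.0, -0.0], [-0.0, -0.0, -1.0]]
force: [-0.3, 0.3, -0.4]
finger_gap: 22.4
grip_force: 29.7
```

Call:
move_arm --steps '[10, 0, 0, -1, 0, 10, 0, 0, 0, 0, 10, 0, 0, 0, 0]'

```text
time: 6.2
ee_pos: [419.4, -362.4, 34.0]
tool_rot: [[-1.0, -0.021, -0.0], [-0.021, 1.0, -0.0], [0.0, -0.0, -1.0]]
force: [0.6, -0.4, -0.0]
finger_gap: 21.6
grip_force: 29.8
```

Call:
move_arm --steps '[36, 0, 0, 0, 0, 36, 0, 0, 0, 0, 36, 0, 0, 0, 0, 36, 0, 0, 15, 0, 36, 0, 0, 30, 0]'

```text
time: 6.7
ee_pos: [418.1, -361.4, 78.6]
tool_rot: [[-1.0, -0.021, -0.004], [-0.021, 1.0, 0.002], [0.003, 0.002, -1.0]]
force: [1.1, -0.2, 1.3]
finger_gap: 35.8
grip_force: 0.0
```

Call:
move_arm --steps '[60, 0, 0, 40, 0, 60, 7, 30, 39, 0, 60, 10, 47, 0, 0, 60, 10, 47, 0, 0, 60, 10, 47, 0, 0]'

```text
time: 7.2
ee_pos: [456.7, -189.9, 159.5]
tool_rot: [[-1.0, -0.02, 0.002], [-0.02, 1.0, -0.0], [-0.002, -0.0, -1.0]]
force: [1.6, -0.2, -0.0]
finger_gap: 60.6
grip_force: 0.0
```

Call:
move_arm --steps '[60, 15, 47, 0, 0, 60, 15, 47, 0, 0.03, 60, 15, 47, 0, 0.03, 60, 15, 47, 0, 0, 60, 0, 0, 0, 0]'

```text
time: 7.7
ee_pos: [518.5, 4.7, 159.1]
tool_rot: [[-0.996, -0.092, 0.002], [-0.092, 0.996, 0.003], [-0.003, 0.003, -1.0]]
force: [0.3, 0.0, 0.5]
finger_gap: 60.4
grip_force: 0.0
```

Run:
```python
from h import *
s=read_state(); print(s["ee_pos"],s["finger_gap"],s["time"],s["q"].round(0) if hasattr(s["q"],"round") else s["q"])
im,D=grab_frame("top"); save("pics/t2.png",im[180:360,120:540].repeat(1,0))
```

```text
[518.53633226   4.68667636 159.06177527] 60.399062611216465 7.7 [-25.  20.  22. 117. -11.  45.  98.]
```

View pics/t2.png

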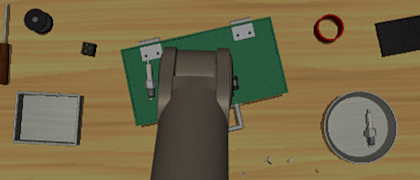

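The plug lies in the dish at crop pixel (370,125), inside the dish centred at (360,128). The second plug remains on the lid at (150,75).

Call:
move_arm --steps '[60, 5, 39, 0, 0.005, 60, 5, 39, 0, 0, 60, 4.5, 38.5, 0, 0, 60, 0, 0, 0, 0, 60, 0, 0, 0, 0]'

```text
time: 8.25
ee_pos: [530.8, 112.3, 158.5]
tool_rot: [[-0.996, -0.086, 0.0], [-0.086, 0.996, -0.001], [-0.0, -0.001, -1.0]]
force: [0.4, -0.1, 0.3]
finger_gap: 60.0
grip_force: 0.0
```

Call:
move_arm --steps '[60, 0, 0, -20, 0, 60, 0, 0, -20, 0, 60, 0, 0, -7, 0, 60, 0, 0, 0, 0, 60, 0, 0, 0, 0]'

```text
time: 8.75
ee_pos: [531.3, 112.0, 111.8]
tool_rot: [[-0.996, -0.084, 0.001], [-0.084, 0.996, -0.0], [-0.001, -0.0, -1.0]]
force: [1.0, 0.3, -0.1]
finger_gap: 60.1
grip_force: 0.0
```

Call:
move_arm --steps '[10, 0, 0, 0, 0, 10, 0, 0, 0, 0, 10, 0, 0, 0, 0, 10, 0, 0, 0, 0, 10, 0, 0, 0, 0]'

```text
time: 9.25
ee_pos: [531.3, 113.2, 111.7]
tool_rot: [[-0.996, -0.086, 0.001], [-0.086, 0.996, 0.0], [-0.001, 0.0, -1.0]]
force: [-1.4, -0.8, 5.9]
finger_gap: 21.6
grip_force: 29.2
```

Call:
move_arm --steps '[10, 0, 0, 0, 0, 10, 0, 0, 20, 0, 10, 0, 0, 40, 0, 10, 0, 0, 0, 0, 10, 0, 0, 0, 0]'

```text
time: 9.75
ee_pos: [531.3, 113.5, 171.7]
tool_rot: [[-0.996, -0.086, 0.002], [-0.086, 0.996, 0.001], [-0.002, 0.001, -1.0]]
force: [-0.1, 0.4, -0.7]
finger_gap: 22.2
grip_force: 29.6
```

Call:
move_arm --steps '[10, -12, -47, 0, 0, 10, -12, -47, 0, 0, 10, -12, -47, 0, 0, 10, -12, -47, 0, 0, 10, -12, -47, 0, 0]'

```text
time: 10.25
ee_pos: [469.2, -123.2, 169.9]
tool_rot: [[-0.996, -0.087, -0.002], [-0.087, 0.996, 0.0], [0.002, 0.0, -1.0]]
force: [1.1, -0.6, -0.5]
finger_gap: 22.0
grip_force: 29.6
```

Call:
move_arm --steps '[10, -12, -47, 0, -0.03, 10, -12, -47, 0, -0.03, 10, -12, -47, 0, 0, 10, -16, -47, 0, 0, 10, 0, -3, 0, 0]'

```text
time: 10.75
ee_pos: [414.4, -319.3, 170.3]
tool_rot: [[-1.0, -0.016, -0.002], [-0.016, 1.0, -0.003], [0.003, -0.003, -1.0]]
force: [-0.4, 0.4, -0.1]
finger_gap: 21.9
grip_force: 29.6
```

Call:
move_arm --steps '[10, 0, 0, -20, 0, 10, 0, 0, -40, 0, 10, 0, 0, -40, 0, 10, 0, 0, -30, 0, 10, 0, 0, -4, 0]'

```text
time: 11.25
ee_pos: [416.7, -310.9, 33.7]
tool_rot: [[-1.0, -0.026, -0.006], [-0.026, 1.0, 0.004], [0.006, 0.004, -1.0]]
force: [-3.6, 3.8, 13.8]
finger_gap: 22.0
grip_force: 30.9
```

Call:
move_arm --steps '[10, 0, 0, -2, 0, 10, 0, 0, 0, 0, 10, 0, 0, 0, 0]'

```text
time: 11.55
ee_pos: [418.6, -312.3, 34.7]
tool_rot: [[-1.0, -0.026, -0.001], [-0.026, 1.0, 0.001], [0.001, 0.001, -1.0]]
force: [0.4, 0.7, -1.1]
finger_gap: 21.8
grip_force: 29.6
```

Call:
move_arm --steps '[10, 0, 0, -1.5, 0, 10, 0, 0, 0, 0, 36, 0, 0, 0, 0, 36, 0, 0, 0, 0, 36, 0, 0, 0, 0]'

```text
time: 12.05
ee_pos: [418.9, -312.8, 33.5]
tool_rot: [[-1.0, -0.026, 0.0], [-0.026, 1.0, -0.0], [-0.0, -0.0, -1.0]]
force: [0.2, 0.9, -1.1]
finger_gap: 35.8
grip_force: 0.0
```

Call:
move_arm --steps '[36, 0, 0, 15, 0, 36, 0, 0, 30, 0, 60, 0, 0, 40, 0, 60, 0, 0, 40, 0, 60, 0, 0, 20, 0]'

```text
time: 12.55
ee_pos: [419.7, -314.0, 182.6]
tool_rot: [[-1.0, -0.025, 0.004], [-0.025, 1.0, -0.002], [-0.004, -0.002, -1.0]]
force: [-0.1, 0.1, 0.4]
finger_gap: 59.7
grip_force: 0.0
```

Call:
move_arm --steps '[60, 17, 46, 0, 0, 60, 17, 46, 0, 0, 60, 17, 46, 0, 0, 60, 19, 46, 0, 0, 60, 19, 46, 0, 0]'

```text
time: 13.05
ee_pos: [508.3, -81.1, 179.8]
tool_rot: [[-1.0, -0.026, 0.001], [-0.026, 1.0, 0.0], [-0.001, 0.0, -1.0]]
force: [1.0, 0.1, -0.5]
finger_gap: 59.7
grip_force: 0.0
```

Call:
move_arm --steps '[60, 19, 46, 0, 0.04, 60, 19, 49, 0, 0.04, 60, 0, 0, 0, 0, 60, 0, 0, 0, 0, 60, 0, 0, 0, 0]'

```text
time: 13.55
ee_pos: [544.5, 8.4, 179.0]
tool_rot: [[-0.995, -0.104, -0.0], [-0.104, 0.995, -0.001], [0.0, -0.001, -1.0]]
force: [0.0, -0.5, 1.0]
finger_gap: 59.9
grip_force: 0.0
```

Run:
```python
from h import *
s=read_state(); print(s["ee_pos"],s["finger_gap"],s["time"]);P=pose("wrist",s)
im,D=grab_frame("wrist"); X=cloud(P,D.astype(float))
m=(X[...,2]>124)&(X[...,2]<136)&(np.hypot(X[...,0]-546,X[...,1]-13.5)<25); q=X[m]; print("socket",(q.min(0)+q.max(0))/2,np.ptp(q,axis=0),len(q),q.mean(0))
it,D=grab_frame("top"); o=np.hstack([im,it]); o=np.zeros((480,800,3),np.uint8); o[:,:400]=im[:,120:520]; o[:240,400:]=it[180:420,240:640][:, :400]; save("pics/c3.png",o)
```

```text
[544.48327269   8.36383152 179.00128981] 59.92688903022673 13.55
socket [548.47680815  13.39325029 126.6201186 ] [24.00124544 23.68582184  5.22886168] 1823 [547.58793905  13.20554951 126.7839349 ]
```

View pics/c3.png

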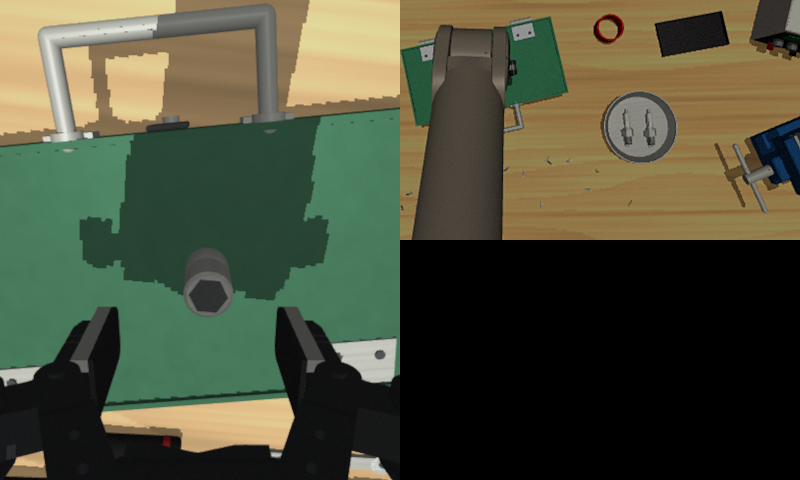

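Both plugs lie in the dish side by side, at (628,128) and (650,128). The socket stands on the lid at (209,292) between the open fingers.

Call:
move_arm --steps '[60, 1, 1, 0, 0, 60, 0, 0, -20, 0, 60, 0, 0, -25, 0, 60, 0, 0, -15, 0, 60, 0, 0, 0, 0]'

```text
time: 14.15
ee_pos: [544.4, 10.0, 116.8]
tool_rot: [[-0.994, -0.105, -0.004], [-0.105, 0.994, -0.001], [0.004, -0.0, -1.0]]
force: [-0.4, -0.2, 0.2]
finger_gap: 59.7
grip_force: 0.0
```

Call:
move_arm --steps '[12, 0, 0, 0, 0, 12, 0, 0, 0, 0, 12, 0, 0, 0, 0, 12, 0, 0, 0, 0, 12, 0, 0, 0, 0]'

```text
time: 14.65
ee_pos: [546.7, 10.7, 119.6]
tool_rot: [[-0.994, -0.106, 0.002], [-0.106, 0.994, 0.0], [-0.002, 0.0, -1.0]]
force: [-0.8, -0.1, 7.1]
finger_gap: 23.0
grip_force: 29.4
```

Call:
move_arm --steps '[12, 0, 0, 0, 0, 12, 0, 0, 20, 0, 12, 0, 0, 30, 0, 12, 0, 0, 0, 0, 12, 0, 0, 0, 0]'

```text
time: 15.15
ee_pos: [546.2, 11.0, 169.1]
tool_rot: [[-0.994, -0.106, 0.002], [-0.106, 0.994, 0.001], [-0.002, 0.0, -1.0]]
force: [-0.1, 0.4, -1.1]
finger_gap: 22.9
grip_force: 29.6
```

Call:
move_arm --steps '[12, -10, 43, 0, 0, 12, -10, 43, 0, 0, 12, -11, 43, 0, 0, 12, -11, 43, 0, 0, 12, -11, 43, 0, 0]'

```text
time: 15.65
ee_pos: [491.5, 227.1, 167.4]
tool_rot: [[-0.994, -0.106, -0.002], [-0.106, 0.994, -0.001], [0.002, -0.001, -1.0]]
force: [1.0, 1.3, -0.7]
finger_gap: 23.2
grip_force: 29.6
```

Call:
move_arm --steps '[12, -11, 43, 0, 0, 12, -10, 43, 0, 0, 12, -10, 43, 0, 0, 12, 0, 0, 0, 0, 12, 0, 0, 0, 0]'

```text
time: 16.15
ee_pos: [460.6, 355.6, 167.1]
tool_rot: [[-0.994, -0.109, -0.002], [-0.109, 0.994, -0.002], [0.002, -0.001, -1.0]]
force: [-0.6, -0.3, -0.3]
finger_gap: 23.3
grip_force: 29.7
```

Call:
move_arm --steps '[12, 0, 0, -40, 0, 12, 0, 0, -40, 0, 12, 0, 0, -35, 0, 12, 0, 0, -13, 0, 12, 0, 0, -5, 0]'

```text
time: 16.65
ee_pos: [461.7, 352.8, 34.1]
tool_rot: [[-0.995, -0.104, -0.002], [-0.104, 0.995, -0.003], [0.002, -0.002, -1.0]]
force: [0.3, 0.5, -0.4]
finger_gap: 23.0
grip_force: 29.7
```

Call:
move_arm --steps '[12, 0, 0, -2, 0, 12, 0, 0, 0, 0, 12, 0, 0, 0, 0]'

```text
time: 16.95
ee_pos: [462.8, 355.4, 35.0]
tool_rot: [[-0.994, -0.106, 0.002], [-0.106, 0.994, 0.002], [-0.002, 0.002, -1.0]]
force: [-0.3, 1.4, -1.1]
finger_gap: 22.8
grip_force: 29.7
```

Call:
move_arm --steps '[12, 0, 0, -1.5, 0, 12, 0, 0, 0, 0, 45, 0, 0, 0, 0, 45, 0, 0, 0, 0, 45, 0, 0, 0, 0]'

```text
time: 17.45
ee_pos: [461.9, 354.8, 32.0]
tool_rot: [[-0.994, -0.106, -0.0], [-0.106, 0.994, 0.0], [0.0, 0.0, -1.0]]
force: [-0.5, 0.3, 0.3]
finger_gap: 45.4
grip_force: 0.0
```

Call:
move_arm --steps '[45, 0, 0, 15, 0, 45, 0, 0, 35, 0, 45, 0, 0, 45, 0, 45, 0, 0, 45, 0, 45, 0, 0, 45, 0]'

```text
time: 17.95
ee_pos: [461.8, 354.4, 219.9]
tool_rot: [[-0.994, -0.106, 0.0], [-0.106, 0.994, 0.0], [-0.0, 0.0, -1.0]]
force: [0.9, 0.3, -0.5]
finger_gap: 45.3
grip_force: 0.0
```

Call:
move_arm --steps '[45, -3, -38, 0, -0.148, 45, -3, -38, 0, -0.148, 45, -3, -38, 0, -0.148, 45, -3, -38, 0, -0.148, 45, -3, -38, 0, -0.148]'

```text
time: 18.45
ee_pos: [446.6, 163.2, 218.0]
tool_rot: [[-0.802, 0.597, 0.0], [0.597, 0.802, 0.001], [0.0, 0.001, -1.0]]
force: [0.8, 0.9, 0.2]
finger_gap: 45.2
grip_force: 0.0
```

Call:
move_arm --steps '[45, -3, -38, 0, -0.148, 45, -3, -38, 0, -0.148, 45, -3, -38, 0, -0.148, 45, -3, -38, 0, -0.148, 45, -3, -38, 0, -0.148]'

```text
time: 18.95
ee_pos: [431.5, -26.7, 217.8]
tool_rot: [[-0.19, 0.982, 0.001], [0.982, 0.19, 0.002], [0.002, 0.001, -1.0]]
force: [0.7, -0.0, 0.4]
finger_gap: 45.1
grip_force: 0.0
```

Call:
move_arm --steps '[45, 0, 0, 0, 0, 45, 0, 0, 0, 0]'

```text
time: 19.15
ee_pos: [431.9, -25.6, 217.6]
tool_rot: [[-0.195, 0.981, 0.001], [0.981, 0.195, 0.001], [0.001, 0.001, -1.0]]
force: [0.6, 1.0, -0.1]
finger_gap: 45.1
grip_force: 0.0
```

Run:
```python
from h import *
s=read_state(); print(s["ee_pos"],s["tool_rot"].round(3).tolist(),s["finger_gap"],s["time"],s["q"].round(1));P=pose("wrist",s)
im,D=grab_frame("wrist"); np.savez("w4.npz",im=im,D=D,R=s["tool_rot"],p=s["ee_pos"]); X=cloud(P,D.astype(float))
c,sn=np.cos(np.radians(11.3)),np.sin(np.radians(11.3)); a=(X[...,0]-556)*c+(X[...,1]-1.5)*sn; b=-(X[...,0]-556)*sn+(X[...,1]-1.5)*c
m=(X[...,2]>75)&(X[...,2]<100)&(a<-100)&(a>-160)&(abs(b)<40)
q=X[m]; l=cv2.fitLine(q[:,:2].astype(np.float32),2,0,.01,.01).ravel(); print("bar a",np.median(a[m]),np.percentile(a[m],[2,98]),"xy",q[:,:2].mean(0),"ztop",np.percentile(q[:,2],[50,95]),"ang",np.degrees(np.arctan2(l[1],l[0])))
m=(X[...,2]>75)&(X[...,2]<100)&(a<-90)&(a>-160)&(abs(b)<80); print("b range",np.percentile(b[m],[0.5,99.5]))
it,D=grab_frame("top"); o=np.zeros((480,800,3),np.uint8); o[:,:500]=im[:,70:570]; o[:200,500:]=it[180:380,100:400]; save("pics/c4.png",o)
```

```text
[431.88826799 -25.63372519 217.62818808] [[-0.195, 0.981, 0.001], [0.981, 0.195, 0.001], [0.001, 0.001, -1.0]] 45.05771152497545 19.15 [-47.3   7.2  46.9 124.9  -6.9  50.3  15. ]
bar a -128.1774230890462 [-132.84339605 -123.15769385] xy [429.97199628 -21.41102326] ztop [91.02815302 92.49730013] ang -79.01097
b range [-56.22429388  56.20499472]
```

View pics/c4.png

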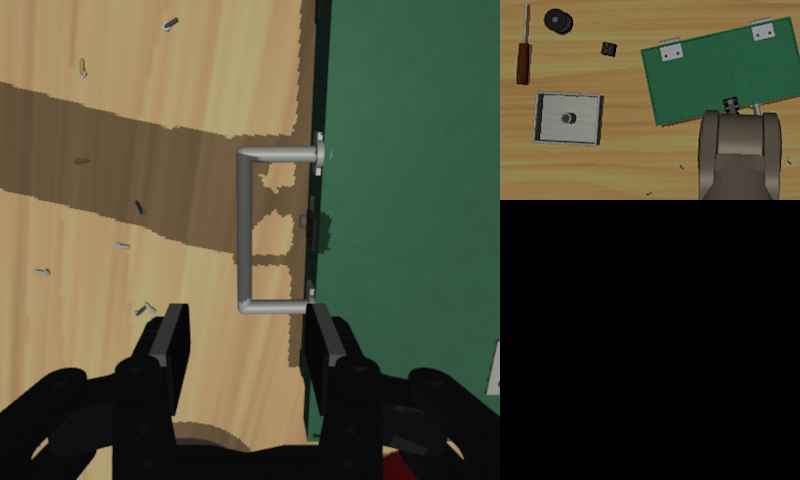

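The wrist view shows the handle bar in column 245, rows 150–310, with the fingers straddling its line. In the top crop the socket stands in the tray at (569,118).

Call:
move_arm --steps '[38, -1.5, 2, -30, 0, 38, 0, 0, -40, 0, 38, 0, 0, -35, 0, 38, 0, 0, -18, 0, 38, 0, 0, -6.5, 0]'

```text
time: 19.75
ee_pos: [429.4, -22.1, 85.7]
tool_rot: [[-0.199, 0.98, -0.004], [0.98, 0.199, -0.001], [0.0, -0.004, -1.0]]
force: [0.2, 0.1, -0.3]
finger_gap: 38.1
grip_force: 0.0
```

Call:
move_arm --steps '[38, 0, 0, 0, 0, 38, 0, 0, 0, 0, 38, 0, 0, 0, 0]' --squeeze 40

```text
time: 20.05
ee_pos: [431.4, -22.8, 88.5]
tool_rot: [[-0.196, 0.981, 0.002], [0.981, 0.196, 0.001], [0.0, 0.002, -1.0]]
force: [-0.4, -0.2, -0.5]
finger_gap: 38.1
grip_force: 0.0
```

Call:
move_arm --steps '[0, 0, 0, 0, 0, 0, 0, 0, 0, 0, 0, 0, 0, 0, 0, 0, 0, 0, 0, 0, 0, 0, 0, 0, 0]'

```text
time: 20.55
ee_pos: [429.5, -23.2, 87.9]
tool_rot: [[-0.196, 0.981, -0.002], [0.981, 0.196, 0.001], [0.001, -0.001, -1.0]]
force: [-5.1, 0.1, 9.6]
finger_gap: 8.6
grip_force: 39.1
```

Call:
move_arm --steps '[0, 0, 0, 0, 0, 0, 0, 0, 0, 0]'

```text
time: 20.75
ee_pos: [429.5, -23.2, 87.9]
tool_rot: [[-0.196, 0.981, -0.002], [0.981, 0.196, 0.001], [0.001, -0.001, -1.0]]
force: [-3.7, -0.6, 10.0]
finger_gap: 8.8
grip_force: 39.1
```

Run:
```python
import numpy as np
t=np.linspace(0,1,31); th=1.575*(t**2*(3-2*t))**0.9
a=214*(1-np.cos(th)); P=np.round(np.c_[a*.981,a*.196,214*np.sin(th)],0)
d=np.diff(P,axis=0).astype(int)
for i in range(0,30,5): print(", ".join(f"0, {x}, {y}, {z}, 0" for x,y,z in d[i:i+5]),th[i+5].round(2),P[i+5])
```

```text
0, 0, 0, 2, 0, 0, 0, 0, 5, 0, 0, 0, 0, 6, 0, 0, 1, 0, 9, 0, 0, 1, 0, 10, 0 0.15 [ 2.  0. 32.]
0, 2, 1, 12, 0, 0, 3, 0, 12, 0, 0, 4, 1, 13, 0, 0, 5, 1, 14, 0, 0, 7, 1, 13, 0 0.47 [23.  4. 96.]
0, 7, 2, 14, 0, 0, 9, 2, 14, 0, 0, 9, 2, 12, 0, 0, 11, 2, 13, 0, 0, 11, 2, 11, 0 0.84 [ 70.  14. 160.]
0, 13, 3, 10, 0, 0, 12, 2, 9, 0, 0, 13, 3, 8, 0, 0, 13, 2, 7, 0, 0, 13, 3, 6, 0 1.2 [134.  27. 200.]
0, 13, 2, 4, 0, 0, 12, 3, 4, 0, 0, 11, 2, 2, 0, 0, 10, 2, 2, 0, 0, 9, 2, 1, 0 1.47 [189.  38. 213.]
0, 7, 1, 1, 0, 0, 6, 1, 0, 0, 0, 5, 1, 0, 0, 0, 3, 1, 0, 0, 0, 1, 0, 0, 0 1.58 [211.  42. 214.]
```

Call:
move_arm --steps '[0, 0, 0, 2, 0, 0, 0, 0, 5, 0, 0, 0, 0, 6, 0, 0, 1, 0, 9, 0, 0, 1, 0, 10, 0]'

```text
time: 21.25
ee_pos: [431.8, -22.8, 120.0]
tool_rot: [[-0.196, 0.981, -0.002], [0.981, 0.196, 0.001], [0.001, -0.002, -1.0]]
force: [-3.0, 3.3, -3.7]
finger_gap: 8.3
grip_force: 38.9
```

Call:
move_arm --steps '[0, 2, 1, 12, 0, 0, 3, 0, 12, 0, 0, 4, 1, 13, 0, 0, 5, 1, 14, 0, 0, 7, 1, 13, 0]'

```text
time: 21.75
ee_pos: [451.0, -19.0, 184.1]
tool_rot: [[-0.195, 0.981, -0.006], [0.981, 0.195, 0.001], [0.002, -0.005, -1.0]]
force: [-12.6, 2.8, 2.0]
finger_gap: 8.3
grip_force: 39.2
```

Call:
move_arm --steps '[0, 0, 0, 0, 0, 0, 0, 0, 0, 0]'

```text
time: 21.95
ee_pos: [450.8, -19.0, 183.8]
tool_rot: [[-0.195, 0.981, -0.006], [0.981, 0.195, 0.001], [0.003, -0.005, -1.0]]
force: [-11.0, 1.6, 0.5]
finger_gap: 8.2
grip_force: 39.5
```

Call:
move_arm --steps '[0, 7, 2, 14, 0, 0, 9, 2, 14, 0, 0, 9, 2, 12, 0, 0, 11, 2, 13, 0, 0, 11, 2, 11, 0]'

```text
time: 22.45
ee_pos: [496.9, -9.8, 248.6]
tool_rot: [[-0.194, 0.981, -0.009], [0.981, 0.194, 0.001], [0.003, -0.008, -1.0]]
force: [-17.9, 1.9, 12.7]
finger_gap: 8.2
grip_force: 40.1
```

Call:
move_arm --steps '[0, 13, 3, 10, 0, 0, 12, 2, 9, 0, 0, 13, 3, 8, 0, 0, 13, 2, 7, 0, 0, 13, 3, 6, 0]'

```text
time: 22.95
ee_pos: [565.5, 3.8, 290.1]
tool_rot: [[-0.195, 0.981, 0.002], [0.981, 0.195, 0.001], [0.0, 0.003, -1.0]]
force: [-2.6, -0.0, 0.8]
finger_gap: 8.4
grip_force: 40.7
```

Call:
move_arm --steps '[0, 0, 0, 0, 0, 0, 0, 0, 0, 0]'

```text
time: 23.15
ee_pos: [565.3, 3.7, 289.9]
tool_rot: [[-0.195, 0.981, 0.002], [0.981, 0.195, 0.001], [0.0, 0.002, -1.0]]
force: [-5.6, 2.1, 10.5]
finger_gap: 8.3
grip_force: 41.8
```

Call:
move_arm --steps '[0, 13, 2, 4, 0, 0, 12, 3, 4, 0, 0, 11, 2, 2, 0, 0, 10, 2, 2, 0, 0, 9, 2, 1, 0]'

```text
time: 23.65
ee_pos: [620.7, 14.7, 302.2]
tool_rot: [[-0.196, 0.981, 0.003], [0.981, 0.196, -0.0], [-0.001, 0.003, -1.0]]
force: [-2.4, 0.2, 6.0]
finger_gap: 8.0
grip_force: 42.0
```

Call:
move_arm --steps '[0, 7, 1, 1, 0, 0, 6, 1, 0, 0, 0, 5, 1, 0, 0, 0, 3, 1, 0, 0, 0, 1, 0, 0, 0]'

```text
time: 24.15
ee_pos: [642.6, 19.0, 302.5]
tool_rot: [[-0.196, 0.981, 0.002], [0.981, 0.196, 0.0], [-0.0, 0.002, -1.0]]
force: [-1.5, 2.4, 5.7]
finger_gap: 8.6
grip_force: 42.5
```

Call:
move_arm --steps '[0, 0, 0, 0, 0, 0, 0, 0, 0, 0, 0, 0, 0, 0, 0]'

```text
time: 24.45
ee_pos: [642.3, 19.0, 302.5]
tool_rot: [[-0.196, 0.981, 0.002], [0.981, 0.196, 0.0], [-0.0, 0.002, -1.0]]
force: [-0.8, 1.7, 5.9]
finger_gap: 8.4
grip_force: 42.5
```

Run:
```python
from h import *
s=read_state(); print(s["ee_pos"],s["time"],s["grip_force"])
o=np.zeros((480,800,3),np.uint8)
im,D=grab_frame("scene"); X=cloud(pose("scene"),D.astype(float)); o[:,:480]=im[:,100:580]
c,sn=np.cos(np.radians(11.3)),np.sin(np.radians(11.3)); hx,hy=640.2,18.3
a=(X[...,0]-hx)*c+(X[...,1]-hy)*sn; b=-(X[...,0]-hx)*sn+(X[...,1]-hy)*c
hs=cv2.cvtColor(im,cv2.COLOR_RGB2HSV); g=(hs[...,0]>50)&(hs[...,0]<95)&(hs[...,1]>80)
m=g&(X[...,2]>110)&(X[...,2]<245)&(abs(a)<60)&(abs(b)<155)
k=np.polyfit(X[m][:,2],a[m],1); print("lid slope da/dz",k,"angle",np.pi/2+np.arctan(k[0]),m.sum())
it,D=grab_frame("top"); o[:240,480:]=it[180:420,100:420]; o[240:,480:]=it[180:420,320:640]; save("pics/c5.png",o)
```

```text
[642.33421035  18.95781532 302.45253144] 24.45 42.45081424713135
lid slope da/dz [ 0.01409078 -0.59097834] angle 1.5848861790426787 2323
```

View pics/c5.png

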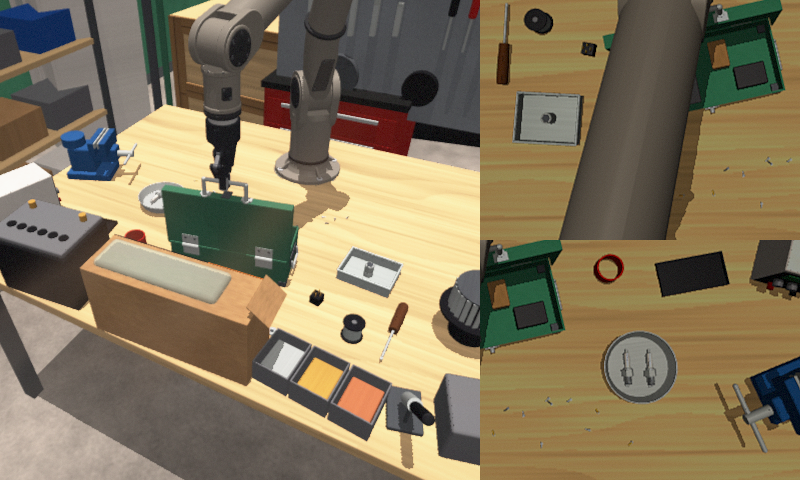

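The lid stands upright and gripped, with a measured angle of 1.585 rad. The plugs are in the dish at (628,367) and (650,367), and the socket is in the tray at (548,118).

Call:
move_arm --steps '[0, 0, 0, 0, 0, 0, 0, 0, 0, 0, 0, 0, 0, 0, 0, 0, 0, 0, 0, 0, 0, 0, 0, 0, 0]'

```text
time: 25.05
ee_pos: [642.3, 18.9, 302.4]
tool_rot: [[-0.196, 0.981, 0.002], [0.981, 0.196, 0.0], [-0.0, 0.002, -1.0]]
force: [-1.8, 1.5, 5.9]
finger_gap: 8.2
grip_force: 42.4
```

```bash
python3 -c "
from rig import *
print(read_state()['ee_pos']); print(close_job())"
```

```text
[642.29360253  18.91076815 302.43623348]
the job is handed in; nothing more can be done
None
```

I handed the job in at about 25 s: both plugs are in the dish, the socket is in the tray, and the lid is held still by its handle at about 1.58 rad; no verdict came back.

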